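# Turn the sample carousel and fetch the bottle

### The job

The screw-capped bottle stands in the bench carousel under the clear roof, where it cannot be lifted out. Turn the carousel by the bar knob on top until the bottle stands in the middle of the open front side, then lift it out and stand it upright in the shallow steel tray, without tipping it over.

Things in the scene. Friction and masses are not known exactly. Their poses are not given: they have to be found in the camera images.
- stand: Fixed grey stand, 252 mm foot. Origin: on the worktop under the carousel's axis, z up; its -x is the open front side, roughly towards the robot. Clear flat roof, top 131 mm up, from x = -45 to 115 mm, y = -118 to 118 mm (rear screw heads to 136 mm). Before the roof's front edge the carousel is open from above; the middle of the open side, where the bottle should come, is x = -85 mm, y = 0.
- carousel: White turntable, 244 mm, turning about its vertical z axis (0.06 N m friction, stays put). Origin on the axis 10 mm above the worktop. Floor 18 mm up; five round wells, 64 mm inside, rims 63 mm up, 85 mm from the axis. Black bar knob above the roof, centred on the axis: 56 mm long along the carousel's x, 16 mm thick along its y, 143 to 179 mm up. Also holds a beaker, tape roll, tally counter.
- bottle: The only bottle in the carousel: round white, 104 mm tall, body 56 mm across up to 80 mm, then a shoulder and a blue screw cap 40 mm across from 84 to 104 mm above its foot; 0.22 kg; cap fixed. Origin: centre of its underside, z up. Stands loose in the well left or right of the front one and rides along (rocks if jerked); 60 to 85 degrees brings it to the front.
- tray: Fixed shallow rectangular steel tray, 120 mm (its x) by 150 mm (its y), 14 mm high, open on top, walls 4 mm thick. Origin: centre of its underside on the worktop, z up; its inner floor lies 4 mm above the worktop.
There are look-alikes about, which are no part of the job. There is more than one size of the tray; the job needs the larger. Leave any yellow look-alike of the bottle alone.

How it is judged:
By the outcome, as a careful person would: the job done as asked, in the order asked, and still so for the second after the job is handed in, with the robot touching nothing.
It also fails if it takes over 54 s, if anything falls off the work surface, if the arm or the gripper's body presses on something with over 40 N, if the wrist force passes 120 N, or if a joint passes its speed limit or range.

### The arm

A 6-joint arm with a two-finger parallel gripper is mounted at the origin on a cart in front of the work surface, level with it; the furniture and walls round the work are solid. World frame = base frame: x ahead of the robot, y to its left, z up, the work surface at z = 0. Lengths are in m, angles in rad, forces in N, time in s.
With the tool pointing down it reaches from about 0.3 to 0.875 m from the base axis. Payload 6.4 kg.
Tool frame: the origin (TCP) lies on the centre line of the jaws, within the pads' length; the fingertips stand 17 mm ahead of it and the grasp point (between the pads) lies 2 mm behind it; z points along the fingers, y is the line along which they close (so a half turn about z gives the same grasp; the last joint's range is limited). The gripper opens to 88 mm and grips with 3 to 60 N. Pads are 18 mm wide; open, the fingers measure 123 mm over their backs; the gripper's body (75 mm by 187 mm) begins 45 mm behind the grasp point.
Start: joints at [-1.542, 0.181, 1.607, -0, 1.354, -0.206], TCP at [0.134, -0.559, 0.256] pointing down, gripper open.
Joint ranges: [-2.99, 2.99], [-0.89, 2.07], [0.3, 2.58], [-1.14, 4.28], [0, 2.63], [-3.12, 3.12]. Speed limits (rad/s): [2.57, 2.57, 3.01, 3.14, 3.14, 3.14].

### API

Orientations are given as a rotation vector (axis times angle).
In Python, from bench import r gives the robot as it stands. The module is installed in compiled form; this text tells all that it offers.
- The arm moves only by the tool jog_arm, never from a script. Its argument "motion" is text: rows parted by semicolons, each of 6 numbers parted by spaces: the shift along the tool's x, y, z in cm, then the turn, a rotation vector about the tool's x, y, z in rad. A call has 1 to 10 rows; each row is the pose to reach, as a shift and turn from the pose commanded when the call began, along the tool's axes at that moment; what a row does not reach only later rows make up. A row lasts 1/12 s, in which the tool goes at most 41.7 mm and 7.16 degrees, less where a joint would pass 70% of its speed; a pose out of reach is approached as far as the arm can. A call with a gripper value outside its range is refused whole. "gripper" is the opening, from -1 (shut) to 1 (fully open), set as the call begins (left out, the last holds). The fingers move at their own pace and stop on an object; the grip force is fixed at half the most. Time passes only in rows, so rows that repeat a pose let the fingers close. It gives the time, the measured TCP pose, the force, the opening and the grip force at its end, in the units of the state.
- r.sense(): the state, without advancing time (a new reading comes with each control period).
- r.get_image(name): name is "scene" or "top"; returns the picture (480x640x3 uint8, red, green, blue); there is no depth.
- r.camera_model(name): a dict with "vertical_fov" (degrees; the focal length in pixels is half the picture's height over the tangent of half this angle, whatever the lens; pixels are square), "cx", "cy" (the principal point, pixels), "pose" (4x4, takes a point from camera to world coordinates). Camera axes: x right, y down, z forward; pixel columns grow to the right and rows downward; lengths in m; the calibration is good to about 2 mm. A picture is of the moment at which its call begins. camera_model takes no time and is no camera call.
- r.job_done(): hands the job in; it is judged then, once.
The state is a dict: "t": time; "joints": joint angles; "joint_velocities": joint speeds; "joint_torque": joint torques, N m; "eef_pos": TCP position; "eef_rot": TCP orientation; "ft_force": force on the tool from outside, world axes, zero at the start; "wrist_torque": the same for the moment, N m; "opening": finger opening in m; "grasp_force": force on a finger pad.
Only numpy, scipy, OpenCV 4.12 (cv2) and the standard library are available. Lean on these libraries where they do the work, as an engineer would, in place of code of your own. Each camera call takes 0.05 s, during which the arm holds its last target. There are 200 camera calls.

## Working session

There is one attempt and no reset: what is moved stays moved. The work goes in short steps, Python scripts to look and compute and a tool call to move; the robot and the scene stay as the last step left them, time stands still between calls to the robot, and variables do not carry over. Pictures are saved under pics/ and viewed, at most 10 in all, crops included, and the job is handed in when it is done.

Besides the shell and the picture viewer there is one more tool, called after "Call:" by a JSON object that holds its "fn" and its "kwargs". jog_arm: Moves the arm, as the interface text tells. Its arguments: {"type":"object","properties":{"motion":{"type":"string"},"gripper":{"type":"number"}},"required":["motion"]}

```bash
mkdir -p pics; cat > h.py <<'E'
import numpy as np, cv2
from scipy.spatial.transform import Rotation as R
from bench import r
def save(n,f):
    im=r.get_image(n); cv2.imwrite('pics/'+f,im[:,:,::-1]); return im
def px(n,u,v,z):
    c=r.camera_model(n); f=240/np.tan(np.radians(c['vertical_fov'])/2)
    P=np.array(c['pose']); d=P[:3,:3]@[(u-c['cx'])/f,(v-c['cy'])/f,1]; o=P[:3,3]
    return o+d*(z-o[2])/d[2]
def proj(n,p):
    c=r.camera_model(n); f=240/np.tan(np.radians(c['vertical_fov'])/2)
    P=np.array(c['pose']); q=P[:3,:3].T@(np.array(p)-P[:3,3]); return q[:2]/q[2]*f+[c['cx'],c['cy']]
def totool(p):
    s=r.sense(); return R.from_rotvec(s['eef_rot']).inv().apply(np.array(p)-s['eef_pos'])*100
E
python3 - <<'E'
from h import *
save('scene','s0.png');save('top','t0.png')
s=r.sense();print(s['eef_pos'],R.from_rotvec(s['eef_rot']).as_matrix().round(3))
for n in('scene','top'):print(r.camera_model(n))
E
```

```text
[ 0.13378647 -0.55877028  0.25494004] [[ 0.973  0.233 -0.   ]
 [ 0.233 -0.973  0.002]
 [ 0.    -0.001 -1.   ]]
{'vertical_fov': 45.994993263098564, 'cx': 321.02911735299216, 'cy': 245.108682139736, 'pose': array([[-0.76379858, -0.27013052,  0.5862092 , -0.40751141],
       [-0.64498712,  0.35398955, -0.6772614 ,  1.18032887],
       [-0.02456296, -0.89538869, -0.44460742,  0.77118255],
       [ 0.        ,  0.        ,  0.        ,  1.        ]])}
{'vertical_fov': 56.96280841647815, 'cx': 309.82364947650404, 'cy': 236.91864431895712, 'pose': array([[-0.01886465, -0.98794206,  0.15367048,  0.37174873],
       [-0.99969693,  0.0162067 , -0.01853087,  0.09081593],
       [ 0.01581694, -0.15397349, -0.98794837,  1.17195347],
       [ 0.        ,  0.        ,  0.        ,  1.        ]])}
```

View pics/t0.png

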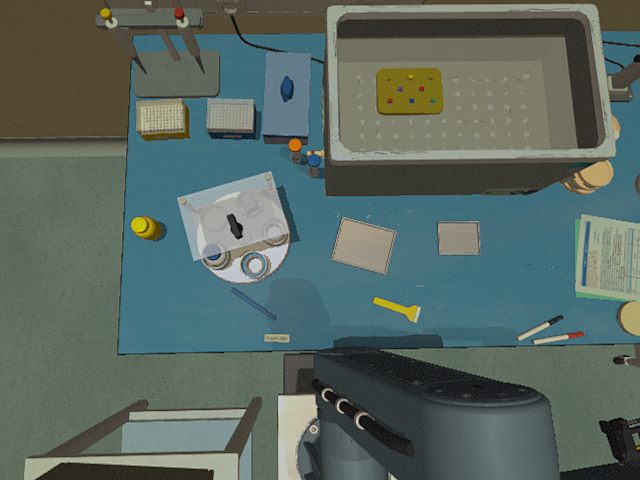

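View pics/s0.png

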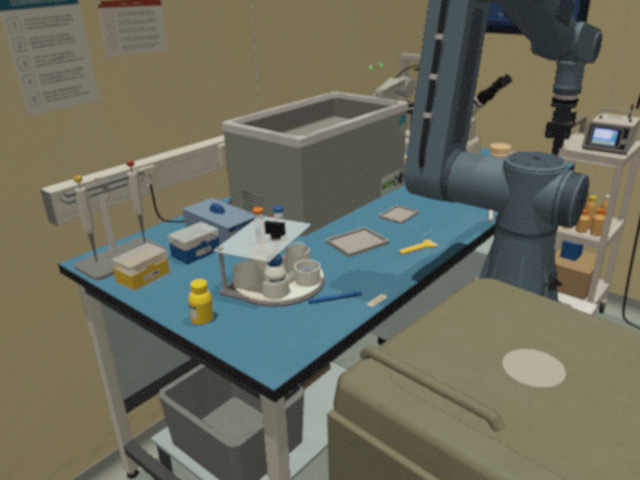

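The top view shows the carousel at about (240,230), with its bar knob at (235,226). The larger tray is at (363,245) and the smaller one at (459,238). The yellow look-alike bottle is at (147,229), outside the carousel. I'll enlarge the carousel area in both views.

```bash
python3 - <<'E'
import cv2
a=cv2.imread('pics/t0.png')[165:295,170:300]; b=cv2.imread('pics/s0.png')[200:310,210:340]
a=cv2.resize(a,(600,600),interpolation=cv2.INTER_CUBIC);b=cv2.resize(b,(650,550),interpolation=cv2.INTER_CUBIC)
cv2.imwrite('pics/t0c.png',a);cv2.imwrite('pics/s0c.png',b)
c=cv2.imread('pics/t0.png')[205:285,320:490];cv2.imwrite('pics/t0t.png',cv2.resize(c,None,fx=4.5,fy=4.5,interpolation=cv2.INTER_CUBIC))
E
```

```text
(no output)
```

View pics/t0c.png

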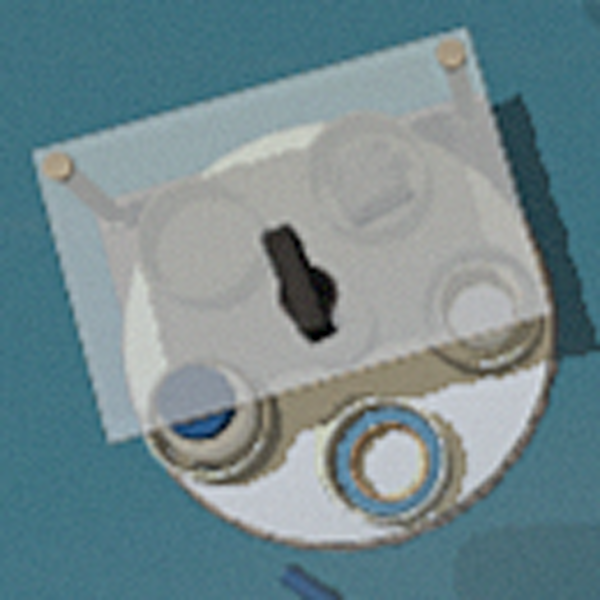

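View pics/s0c.png

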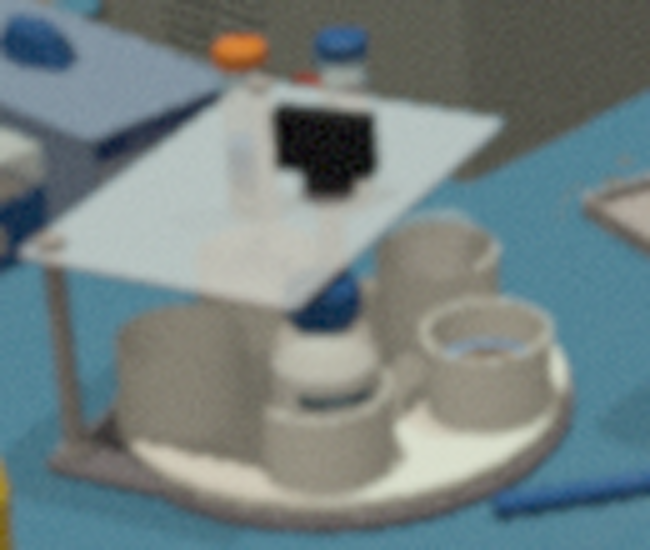

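View pics/t0t.png

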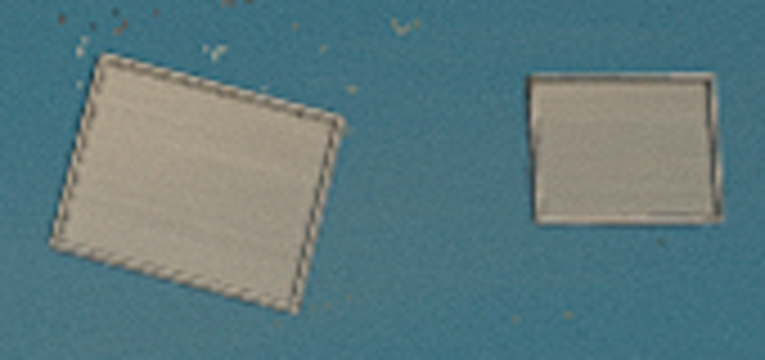

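The top crop shows the blue cap at about (196,400), half under the roof in the left well. The tape is in the front well, the bar knob runs from (278,232) to (318,335), and the roof corners are at (108,442), (548,316), (35,152) and (468,28). The blue-capped white bottle in the left well is the target, since the yellow bottle and the rear vials stand outside the carousel. In the tray crop, the left tray is the larger one.

```bash
cat >> h.py <<'E'
def fit(L,W):
    L=np.array(L);W=np.array(W)[:,:2];a=L-L.mean(0);b=W-W.mean(0)
    th=np.arctan2((a[:,0]*b[:,1]-a[:,1]*b[:,0]).sum(),(a*b).sum())
    M=np.array([[np.cos(th),-np.sin(th)],[np.sin(th),np.cos(th)]]);t=W.mean(0)-M@L.mean(0)
    return t,th,np.abs(L@M.T+t-W).max()
E
python3 - <<'E'
from h import *
C=lambda u,v:(170+u/600*130-.4,165+v/600*130-.4)
w=[px('top',*C(*p),.131) for p in[(108,442),(548,316),(35,152),(468,28)]]
# left in image = +y
t,th,e=fit([(-.045,.118),(-.045,-.118),(.115,.118),(.115,-.118)],w);print('stand',t,np.degrees(th),e)
M=np.array([[np.cos(th),-np.sin(th)],[np.sin(th),np.cos(th)]])
b=px('top',*C(196,400),.132)[:2];print('bottle',b,'in stand',M.T@(b-t),np.linalg.norm(b-t),np.degrees(np.arctan2(*(M.T@(b-t))[::-1])))
print('front',t+M@[-.085,0])
a=px('top',*C(278,232),.179);c=px('top',*C(320,335),.179);print('knob',a,c,np.linalg.norm(a-c),(a+c)/2,np.degrees(np.arctan2(*(a-c)[1::-1])))
T=lambda u,v:(320+u/4.5-.4,205+v/4.5-.4)
w=[px('top',*T(*p),.014) for p in[(103,57),(343,120),(297,312),(53,244)]]
print('tray',fit([(.06,.075),(.06,-.075),(-.06,-.075),(-.06,.075)],w))
s=r.sense();print(s['eef_pos'],s['joints'])
E
```

```text
stand [0.55607342 0.24588619] 15.329687198439155 0.0021437749634629633
bottle [0.50303816 0.30259123] in stand [-0.03615703  0.06870859] 0.07764149293586588 117.75502104681188
front [0.47409767 0.2234145 ]
knob [0.58014027 0.25385818 0.179     ] [0.52822597 0.2328385  0.179     ] 0.05600822514248466 [0.55418312 0.24334834 0.179     ] 22.042620854675214
tray (array([ 0.5274685 , -0.07341824]), np.float64(-0.28365864436740085), np.float64(0.0025108650899645646))
[ 0.13378647 -0.55877028  0.25494004] [-1.54228460e+00  1.81435810e-01  1.60786161e+00  9.55519281e-06
  1.35380967e+00 -2.06308191e-01]
```

Call:
{"fn": "jog_arm", "kwargs": {"motion": "36 -28.5 0 0 0 0;36 -28.5 0 0 0 0;36 -28.5 0 0 0 0;36 -28.5 0 0 0 0;36 -28.5 0 0 0 0;36 -28.5 0 0 0 0;36 -28.5 0 0 0 0;36 -28.5 0 0 0 0;36 -28.5 0 0 0 0;36 -28.5 0 0 0 0"}}

```text
t: 0.93
eef_pos: [0.392, -0.2297, 0.2556]
eef_rot: [3.12, 0.367, 0.0]
ft_force: [0.4, -0.6, 0.3]
opening: 0.0883
grasp_force: 0.0
```

```bash
python3 - <<'E'
from h import *
s=r.sense();print(s['t'],s['eef_pos'],s['joints'],totool([.555,.2445,.255]))
E
```

```text
0.9333 [ 0.39200547 -0.22972124  0.25562421] [-7.92346270e-01 -9.85920724e-02  1.89696131e+00  1.41550044e-05
  1.34319711e+00  5.43958854e-01] [ 26.87168648 -42.3372469    0.06245268]
```

Call:
{"fn": "jog_arm", "kwargs": {"motion": "26 -41.5 0 0 0 -0.1;26 -41.5 0 0 0 -0.15;26 -41.5 0 0 0 -0.15;26 -41.5 0 0 0 -0.15;26 -41.5 0 0 0 -0.15;26 -41.5 0 0 0 -0.15;26 -41.5 0 0 0 -0.15;26 -41.5 0 0 0 -0.15;26 -41.5 0 0 0 -0.15;26 -41.5 0 0 0 -0.15"}}

```text
t: 1.77
eef_pos: [0.5243, 0.1654, 0.2554]
eef_rot: [3.083, 0.601, -0.001]
ft_force: [0.4, -1.3, -0.6]
opening: 0.088
grasp_force: 0.0
```

```bash
python3 - <<'E'
from h import *
s=r.sense();print(s['t'],s['joints'],s['eef_rot'],totool([.555,.2445,.165]), np.degrees(np.arctan2(*R.from_rotvec(s['eef_rot']).as_matrix()[1::-1,0])))
E
```

```text
1.7667 [ 8.97793278e-02  1.25297195e-01  1.67084559e+00 -9.02530865e-05
  1.34586329e+00  1.27546180e+00] [ 3.08347975e+00  6.01226456e-01 -6.60149801e-04] [ 5.81828417 -6.17254933  9.03682656] 22.066553337165402
```

Call:
{"fn": "jog_arm", "kwargs": {"motion": "3 -3 0 0 0 0;5 -5 0 0 0 0;5 -5 0 0 0 0;5 -5 0 0 0 0;5 -5 0 0 0 0;5 -5 0 0 0 0"}}

```text
t: 2.27
eef_pos: [0.5515, 0.2271, 0.2554]
eef_rot: [3.084, 0.599, -0.001]
ft_force: [0.6, 0.2, -0.3]
opening: 0.088
grasp_force: 0.0
```

```bash
python3 - <<'E'
from h import *
s=r.sense();print(totool([.555,.2445,.165]),s['joints'][[0,5]])
E
```

```text
[ 0.98280283 -1.47967046  9.04147194] [0.19206887 1.37919258]
```

Call:
{"fn": "jog_arm", "kwargs": {"motion": "1 -1.5 1 0 0 0;1 -1.5 4 0 0 0;1 -1.5 7 0 0 0;1 -1.5 9 0 0 0;1 -1.5 9 0 0 0;1 -1.5 9 0 0 0"}}

```text
t: 2.77
eef_pos: [0.5549, 0.2446, 0.1651]
eef_rot: [3.084, 0.598, -0.004]
ft_force: [0.4, 0.4, 0.5]
opening: 0.0884
grasp_force: 0.0
```

Call:
{"fn": "jog_arm", "kwargs": {"motion": "0 0 0 0 0 0;0 0 0 0 0 0;0 0 0 0 0 0;0 0 0 0 0 0;0 0 0 0 0 0;0 0 0 0 0 0;0 0 0 0 0 0", "gripper": -1}}

```text
t: 3.35
eef_pos: [0.5556, 0.246, 0.1659]
eef_rot: [3.084, 0.601, 0.0]
ft_force: [-0.1, -0.1, 0.1]
opening: 0.0437
grasp_force: 0.0
```

```bash
python3 - <<'E'
from h import *
s=r.sense();print(s['t'],s['eef_pos'],s['opening'],s['grasp_force'],s['ft_force'],s['wrist_torque'],np.degrees(np.arctan2(*R.from_rotvec(s['eef_rot']).as_matrix()[1::-1,0])))
E
```

```text
3.35 [0.5555989  0.24601946 0.16592218] 0.04368874780588594 0.0 [-0.10738945 -0.05728631  0.10729317] [ 0.05249118  0.04041819 -0.00502061] 22.056135358682692
```

Call:
{"fn": "jog_arm", "kwargs": {"motion": "0 0 0 0 0 0;0 0 0 0 0 0;0 0 0 0 0 0;0 0 0 0 0 0;0 0 0 0 0 0;0 0 0 0 0 0;0 0 0 0 0 0;0 0 0 0 0 0"}}

```text
t: 4.02
eef_pos: [0.5556, 0.2456, 0.1656]
eef_rot: [3.083, 0.601, -0.0]
ft_force: [1.9, -2.7, -1.7]
opening: 0.0159
grasp_force: 30.0
```

Call:
{"fn": "jog_arm", "kwargs": {"motion": "0 0 0 0 0 -0.01;0 0 0 0 0 -0.03;0 0 0 0 0 -0.06;0 0 0 0 0 -0.1;0 0 0 0 0 -0.14;0 0 0 0 0 -0.18;0 0 0 0 0 -0.22;0 0 0 0 0 -0.26;0 0 0 0 0 -0.3;0 0 0 0 0 -0.34"}}

```text
t: 4.85
eef_pos: [0.5559, 0.2453, 0.1657]
eef_rot: [2.935, 1.117, 0.0]
ft_force: [2.6, -4.7, -0.8]
opening: 0.0156
grasp_force: 30.0
```

Call:
{"fn": "jog_arm", "kwargs": {"motion": "0 0 0 0 0 -0.04;0 0 0 0 0 -0.08;0 0 0 0 0 -0.12;0 0 0 0 0 -0.16;0 0 0 0 0 -0.2;0 0 0 0 0 -0.24;0 0 0 0 0 -0.28;0 0 0 0 0 -0.32;0 0 0 0 0 -0.36;0 0 0 0 0 -0.4"}}

```text
t: 5.68
eef_pos: [0.5564, 0.2449, 0.1657]
eef_rot: [2.654, 1.678, 0.001]
ft_force: [4.6, -5.8, -1.9]
opening: 0.016
grasp_force: 30.0
```

Call:
{"fn": "jog_arm", "kwargs": {"motion": "0 0 0 0 0 -0.04;0 0 0 0 0 -0.08;0 0 0 0 0 -0.12;0 0 0 0 0 -0.16;0 0 0 0 0 -0.2;0 0 0 0 0 -0.24;0 0 0 0 0 -0.28;0 0 0 0 0 -0.31;0 0 0 0 0 -0.33;0 0 0 0 0 -0.34"}}

```text
t: 6.52
eef_pos: [0.5568, 0.2448, 0.1656]
eef_rot: [2.332, 2.101, 0.001]
ft_force: [5.0, -5.2, -3.5]
opening: 0.0155
grasp_force: 30.0
```

```bash
python3 - <<'E'
from h import *
a=save('top','t1.png')[165:295,170:300,::-1]; b=save('scene','s1.png')[200:310,210:340,::-1]
a=cv2.resize(a,(400,400),interpolation=cv2.INTER_CUBIC);b=cv2.resize(b,(390,330),interpolation=cv2.INTER_CUBIC)
o=np.zeros((400,800,3),np.uint8);o[:,:400]=a;o[:330,400:790]=b;cv2.imwrite('pics/m1.png',o)
s=r.sense();print(s['eef_pos'],s['opening'],s['ft_force'],s['joints'],np.degrees(np.arctan2(*R.from_rotvec(s['eef_rot']).as_matrix()[1::-1,0])))
E
```

```text
[0.55680681 0.24480627 0.16566635] 0.01603906338369667 [ 6.0436936  -5.74654919 -2.63300868] [ 0.22028195  0.34343673  1.59759605 -0.00209326  1.19856038  0.32609136] 83.98098870615242
```

View pics/m1.png

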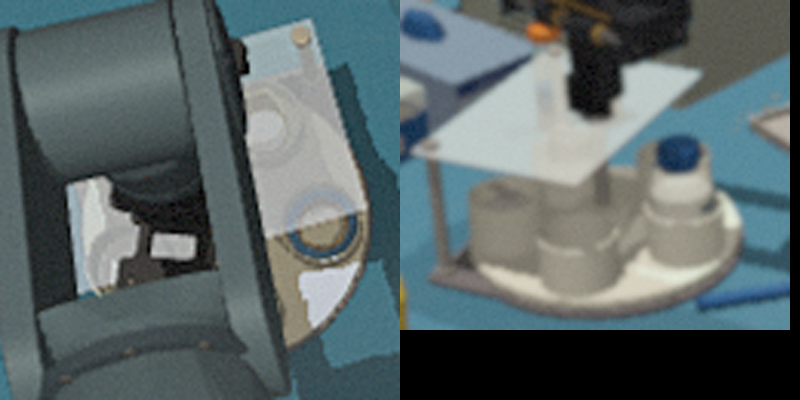

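The scene view shows the bottle upright near the front, with the cap blob centred at about (679,153) in the crop. The top camera is blocked by the arm.

```bash
python3 - <<'E'
from h import *
u,v=210+(679-400)/3-.3,200+153/3-.3
t=np.array([.556,.2459]);th=np.radians(15.33);M=np.array([[np.cos(th),-np.sin(th)],[np.sin(th),np.cos(th)]])
for z in(.112,.122):
    p=px('scene',u,v,z);q=M.T@(p[:2]-t);print(z,p,q,np.linalg.norm(q),np.degrees(np.arctan2(q[1],q[0])))
im=cv2.imread('pics/s1.png').astype(int);m=((im[:,:,0]>im[:,:,2]+40)&(im[:,:,0]>70)).astype(np.uint8);m[:,:285]=0;m[:,325:]=0;m[:240]=0;m[262:]=0
ys,xs=np.nonzero(m);print(xs.min(),xs.max(),ys.min(),ys.max(),xs.mean(),ys.mean())
for z0 in(.018,.028):
  for a in(176,180,184):
    c=t+M@(.085*np.array([np.cos(np.radians(a)),np.sin(np.radians(a))]))
    P=np.array([proj('scene',[c[0]+.02*np.cos(k),c[1]+.02*np.sin(k),z]) for k in np.arange(0,6.3,.1) for z in(z0+.084,z0+.104)])
    print(z0,a,P.min(0),P.max(0))
E
```

```text
0.112 [0.47830529 0.22962421 0.112     ] [-0.07923322  0.00484409] 0.07938116273432583 176.5014569183961
0.122 [0.46486718 0.24404669 0.122     ] [-0.08838021  0.02230615] 0.0911516592430751 165.83502975029427
285 324 240 261 308.7321100917431 248.30642201834863
0.018 176 [296.500322   244.30717944] [312.34133724 258.31762397]
0.018 180 [297.62182833 243.38234761] [313.40458364 257.32989087]
0.018 184 [298.59289525 242.43722716] [314.31702015 256.32036957]
0.028 176 [296.32867436 240.84207021] [312.21924468 254.83105185]
0.028 180 [297.45417933 239.92556519] [313.28612615 253.85167694]
0.028 184 [298.42877699 238.98903177] [314.20172875 252.85077641]
```

Call:
{"fn": "jog_arm", "kwargs": {"motion": "0 0 0 0 0 -0.01;0 0 0 0 0 -0.03;0 0 0 0 0 -0.05;0 0 0 0 0 -0.06;0 0 0 0 0 -0.06;0 0 0 0 0 -0.06"}}

```text
t: 7.12
eef_pos: [0.5569, 0.2448, 0.1656]
eef_rot: [2.269, 2.169, 0.001]
ft_force: [7.2, -5.6, -3.8]
opening: 0.0155
grasp_force: 30.0
```

Call:
{"fn": "jog_arm", "kwargs": {"motion": "0 0 0 0 0 0;0 0 0 0 0 0;0 0 0 0 0 0;0 0 0 0 0 0;0 0 0 0 0 0;0 0 0 0 0 0", "gripper": 0.1}}

```text
t: 7.62
eef_pos: [0.5554, 0.2462, 0.1658]
eef_rot: [-2.271, -2.17, -0.0]
ft_force: [-0.1, -0.0, -0.1]
opening: 0.0483
grasp_force: 0.0
```

```bash
python3 - <<'E'
from h import *
s=r.sense();print(s['t'],s['opening'],s['ft_force'],np.degrees(np.arctan2(*R.from_rotvec(s['eef_rot']).as_matrix()[1::-1,0])))
E
```

```text
7.6167 0.04832934143682458 [-0.13206118 -0.01890276 -0.11710475] 87.39150479664848
```

Call:
{"fn": "jog_arm", "kwargs": {"motion": "0 0 -2 0 0 0;0 0 -5 0 0 0;0 0 -8 0 0 0;-6 -2 -10 0 0 0.1;-10 -4 -10 0 0 0.2;-14 -6 -10 0 0 0.3;-18 -8 -10 0 0 0.4;-22 -9 -10 0 0 0.5;-25 -9 -10 0 0 0.6;-25 -9 -10 0 0 0.7"}}

```text
t: 8.45
eef_pos: [0.4528, -0.0026, 0.2661]
eef_rot: [2.881, 1.249, -0.0]
ft_force: [0.4, -0.3, 0.5]
opening: 0.0484
grasp_force: 0.0
```

Call:
{"fn": "jog_arm", "kwargs": {"motion": "0 0 0 0 0 0.1;0 0 0 0 0 0.2;0 0 0 0 0 0.3;0 0 0 0 0 0.4;0 0 0 0 0 0.5;0 0 0 0 0 0.56;0 0 0 0 0 0.56;0 0 0 0 0 0.56"}}

```text
t: 9.12
eef_pos: [0.4541, 0.0004, 0.2658]
eef_rot: [3.114, 0.418, 0.0]
ft_force: [-0.3, -0.6, -0.9]
opening: 0.0486
grasp_force: 0.0
```

```bash
python3 - <<'E'
from h import *
a=save('top','t2.png')[165:295,170:300,::-1]; b=save('scene','s2.png')[200:310,210:340,::-1]
a=cv2.resize(a,(400,400),interpolation=cv2.INTER_CUBIC);b=cv2.resize(b,(390,330),interpolation=cv2.INTER_CUBIC)
o=np.zeros((400,800,3),np.uint8);o[:,:400]=a;o[:330,400:790]=b;cv2.imwrite('pics/m2.png',o)
s=r.sense();print(s['t'],s['eef_pos'],s['joints'],np.degrees(np.arctan2(*R.from_rotvec(s['eef_rot']).as_matrix()[1::-1,0])))
E
```

```text
9.2167 [4.54136246e-01 4.10733535e-04 2.65778334e-01] [-2.61527111e-01 -1.08943175e-01  1.88536634e+00  5.70128174e-05
  1.36507245e+00  1.04252647e+00] 15.282566447680667
```

View pics/m2.png

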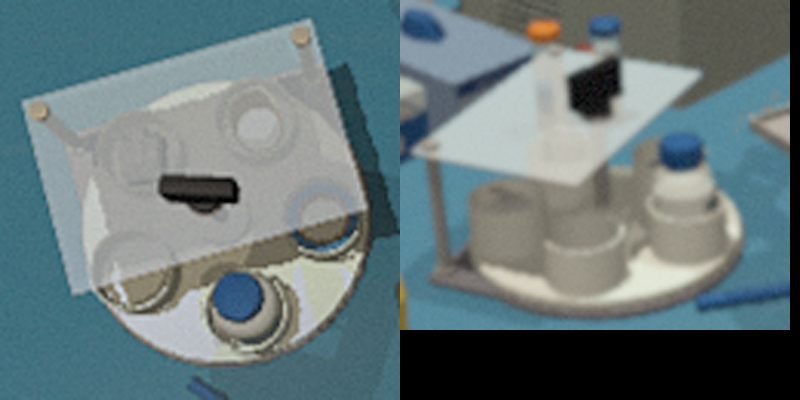

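The bottle now stands at the front. The cap top is at about (238,295) in the left half of the view and (683,150) in the right half.

```bash
python3 - <<'E'
from h import *
t=np.array([.556,.2459]);th=np.radians(15.33);M=np.array([[np.cos(th),-np.sin(th)],[np.sin(th),np.cos(th)]])
im=cv2.imread('pics/t2.png').astype(int);m=((im[:,:,0]>im[:,:,2]+50)&(im[:,:,1]<im[:,:,0]-25)).astype(np.uint8);m[:250]=0;m[:,:235]=0;m[:,260:]=0;m[274:]=0
ys,xs=np.nonzero(m);print(xs.min(),xs.max(),ys.min(),ys.max(),xs.mean(),ys.mean(),len(xs))
for u,v in((170+238*.325-.3,165+296*.325-.3),(xs.mean(),ys.mean())):
    p=px('top',u,v,.120);q=M.T@(p[:2]-t);print(p,q,np.degrees(np.arctan2(q[1],q[0])))
for z0 in(.018,.028):
  c=p[:2]; P=np.array([proj('scene',[c[0]+.02*np.cos(k),c[1]+.02*np.sin(k),z]) for k in np.arange(0,6.3,.1) for z in(z0+.084,z0+.104)])
  print((P.min(0)-[210,200])*3+[400,0],(P.max(0)-[210,200])*3+[400,0])
print('tool',totool([*p[:2],.125]))
E
```

```text
239 254 254 268 246.625 260.7556818181818 176
[0.48003684 0.22166865 0.12      ] [-0.07966656 -0.00328618] -177.6379356009483
[0.48039929 0.22267954 0.12      ] [-0.07904975 -0.00240709] -178.2558634884976
[657.96593518 127.87766556] [705.20883959 169.55563933]
[657.44946959 117.53037498] [704.83928763 159.14416513]
tool [  8.39040709 -20.74865565  14.07875802]
```

Call:
{"fn": "jog_arm", "kwargs": {"motion": "8.4 -20.8 0 0 0 0;8.4 -20.8 0 0 0 0;8.4 -20.8 0 0 0 0;8.4 -20.8 0 0 0 0;8.4 -20.8 0 0 0 0;8.4 -20.8 0 0 0 0;8.4 -20.8 2 0 0 0;8.4 -20.8 5 0 0 0;8.4 -20.8 7 0 0 0;8.4 -20.8 7 0 0 0", "gripper": 0.7}}

```text
t: 10.05
eef_pos: [0.4778, 0.2227, 0.1911]
eef_rot: [3.113, 0.418, -0.013]
ft_force: [-0.6, -0.3, -0.4]
opening: 0.0749
grasp_force: 0.0
```

```bash
python3 - <<'E'
from h import *
s=r.sense();print(totool([.4803,.2223,.1213]),s['opening'],s['joints'])
b=save('scene','s3.png')[180:290,230:360,::-1];cv2.imwrite('pics/s3c.png',cv2.resize(b,(650,550),interpolation=cv2.INTER_CUBIC))
E
```

```text
[0.29156226 0.1135802  6.97962086] 0.07493187007038758 [2.10895806e-01 1.48459072e-01 1.78218940e+00 6.08096968e-06
 1.21927524e+00 1.51500535e+00]
```

View pics/s3c.png

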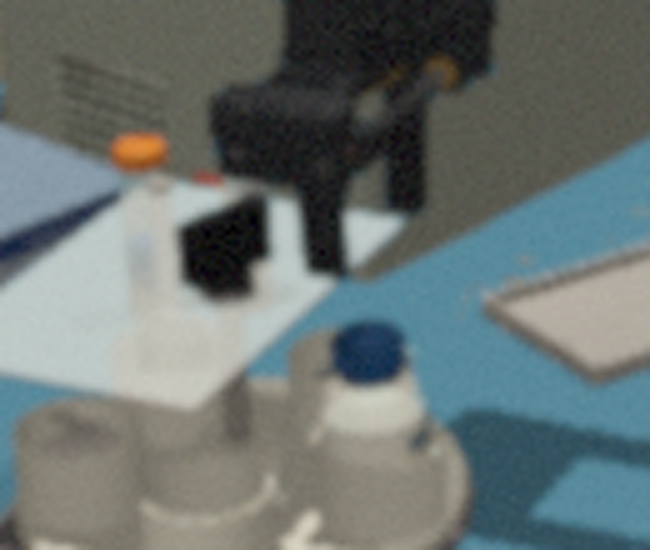

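The fingers straddle the cap line, at about (325,270) and (405,205), with the cap below at (368,350). Next I go down about 7 cm and grip.

Call:
{"fn": "jog_arm", "kwargs": {"motion": "0.1 0 2 0 0 0;0.1 0 4 0 0 0;0.1 0 5.5 0 0 0;0.1 0 6.5 0 0 0;0.1 0 7 0 0 0;0.1 0 7 0 0 0;0.1 0 7 0 0 0"}}

```text
t: 10.68
eef_pos: [0.4825, 0.2234, 0.1268]
eef_rot: [-3.114, -0.415, -0.002]
ft_force: [-0.4, 0.3, -0.4]
opening: 0.0747
grasp_force: 0.0
```

Call:
{"fn": "jog_arm", "kwargs": {"motion": "0 0 0 0 0 0;0 0 0 0 0 0;0 0 0 0 0 0;0 0 0 0 0 0;0 0 0 0 0 0;0 0 0 0 0 0;0 0 0 0 0 0;0 0 0 0 0 0;0 0 0 0 0 0;0 0 0 0 0 0", "gripper": -0.3}}

```text
t: 11.52
eef_pos: [0.4819, 0.2234, 0.1259]
eef_rot: [3.114, 0.415, 0.0]
ft_force: [-0.5, -0.7, 2.4]
opening: 0.0389
grasp_force: 30.0
```

Call:
{"fn": "jog_arm", "kwargs": {"motion": "0 0 0 0 0 0;0 0 0 0 0 0;0 0 0 0 0 0;0 0 0.2 0 0 0;0 0 0.4 0 0 0;0 0 0.4 0 0 0", "gripper": 0.1}}

```text
t: 12.02
eef_pos: [0.4813, 0.2232, 0.1211]
eef_rot: [3.114, 0.415, -0.002]
ft_force: [-0.4, -0.3, 0.6]
opening: 0.0485
grasp_force: 0.0
```

Call:
{"fn": "jog_arm", "kwargs": {"motion": "0 0 0 0 0 0;0 0 0 0 0 0;0 0 0 0 0 0;0 0 0 0 0 0;0 0 0 0 0 0;0 0 0 0 0 0;0 0 0 0 0 0", "gripper": -0.3}}

```text
t: 12.6
eef_pos: [0.4816, 0.2233, 0.1216]
eef_rot: [3.114, 0.415, -0.001]
ft_force: [-0.6, 1.0, -1.2]
opening: 0.0398
grasp_force: 30.0
```

Call:
{"fn": "jog_arm", "kwargs": {"motion": "0 0 -0.5 0 0 0;0 0 -1.5 0 0 0;0 0 -3 0 0 0;0 0 -5 0 0 0;0 0 -7 0 0 0;0 0 -9 0 0 0;0 0 -10 0 0 0;0 0 -10 0 0 0"}}

```text
t: 13.27
eef_pos: [0.4835, 0.2238, 0.2252]
eef_rot: [-3.114, -0.415, -0.01]
ft_force: [0.6, 0.6, -2.4]
opening: 0.0393
grasp_force: 30.0
```

```bash
python3 - <<'E'
from h import *
s=r.sense();print(s['t'],s['ft_force'],s['grasp_force'],s['opening'],totool([.523,-.073,.11]),px('top',330,195,0),px('top',330,158,.25),px('top',330,158,.2))
E
```

```text
13.2667 [ 0.63641214  0.63639922 -2.39184543] 29.968906044960022 0.03931748703669639 [-4.02913    29.67185436 11.50797164] [0.66867497 0.01169729 0.        ] [0.68784682 0.02643747 0.25      ] [0.70498966 0.02294606 0.2       ]
```

Call:
{"fn": "jog_arm", "kwargs": {"motion": "-0.1 1 0 0 0 0;-0.4 3 0 0 0 0;-0.8 6 0 0 0 0;-1.2 9 0 0 0 0;-1.6 12 0 0 0 0;-2 15 0 0 0 0;-2.4 18 0 0 0 0;-2.8 21 0 0 0 0;-3.2 24 0 0 0 0;-3.6 26.5 0 0 0 0"}}

```text
t: 14.1
eef_pos: [0.5153, -0.0443, 0.2199]
eef_rot: [-3.114, -0.413, 0.004]
ft_force: [0.2, -0.1, -1.1]
opening: 0.0394
grasp_force: 30.0
```

Call:
{"fn": "jog_arm", "kwargs": {"motion": "-0.3 2 0 0 0 0;-0.4 3 0 0 0 0;-0.4 3.2 0 0 0 0;-0.4 3.2 2 0 0 0;-0.4 3.2 4 0 0 0;-0.4 3.2 6 0 0 0;-0.4 3.2 7 0 0 0;-0.4 3.2 7 0 0 0;-0.4 3.2 7 0 0 0"}}

```text
t: 14.85
eef_pos: [0.5205, -0.073, 0.1513]
eef_rot: [-3.113, -0.416, 0.002]
ft_force: [0.0, -0.0, -1.4]
opening: 0.0394
grasp_force: 30.0
```

```bash
python3 - <<'E'
from h import *
s=r.sense();print(s['t'],s['ft_force'],s['grasp_force'],s['opening'],s['eef_pos'],totool([.523,-.073,.1085]))
b=save('scene','s4.png')[170:290,290:440,::-1];cv2.imwrite('pics/s4c.png',cv2.resize(b,(600,480),interpolation=cv2.INTER_CUBIC))
E
```

```text
14.85 [ 0.0095278  -0.00880131 -1.39041177] 29.966950714588165 0.039429773574322625 [ 0.52049549 -0.07298587  0.15132846] [0.24660796 0.07185464 4.28246667]
```

View pics/s4c.png

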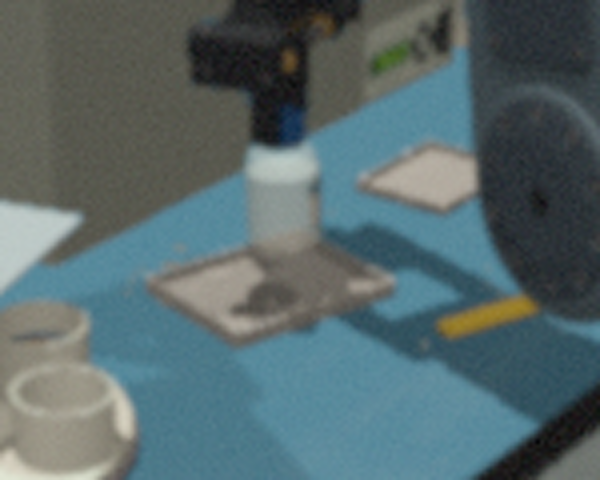

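The bottle hangs upright from the gripper at about (283,200), above the larger tray. I'll lower it slowly.

Call:
{"fn": "jog_arm", "kwargs": {"motion": "0.1 0 1 0 0 0;0.2 0 2 0 0 0;0.2 0 3 0 0 0;0.2 0 3.5 0 0 0;0.2 0 3.8 0 0 0;0.2 0 4 0 0 0;0.2 0 4 0 0 0;0.2 0 4 0 0 0"}}

```text
t: 15.57
eef_pos: [0.5229, -0.0734, 0.1118]
eef_rot: [3.114, 0.415, 0.0]
ft_force: [-0.2, 0.7, -2.5]
opening: 0.0392
grasp_force: 30.0
```

Call:
{"fn": "jog_arm", "kwargs": {"motion": "0 0 0.1 0 0 0;0 0 0.2 0 0 0;0 0 0.3 0 0 0;0 0 0.3 0 0 0"}}

```text
t: 15.9
eef_pos: [0.5228, -0.0732, 0.1087]
eef_rot: [-3.114, -0.415, 0.0]
ft_force: [-0.2, -1.0, -2.2]
opening: 0.0391
grasp_force: 30.0
```

Call:
{"fn": "jog_arm", "kwargs": {"motion": "0 0 0.05 0 0 0;0 0 0.1 0 0 0;0 0 0.1 0 0 0;0 0 0.1 0 0 0"}}

```text
t: 16.23
eef_pos: [0.5228, -0.0732, 0.1077]
eef_rot: [-3.114, -0.415, 0.0]
ft_force: [0.1, -0.2, -1.8]
opening: 0.039
grasp_force: 30.0
```

Call:
{"fn": "jog_arm", "kwargs": {"motion": "0 0 0.05 0 0 0;0 0 0.1 0 0 0;0 0 0.1 0 0 0;0 0 0.1 0 0 0"}}

```text
t: 16.57
eef_pos: [0.5233, -0.0733, 0.1075]
eef_rot: [3.114, 0.415, 0.001]
ft_force: [-1.9, 1.3, 5.2]
opening: 0.0391
grasp_force: 30.0
```

Contact at 5 N, so I release and rise.

Call:
{"fn": "jog_arm", "kwargs": {"motion": "0 0 0 0 0 0;0 0 0 0 0 0;0 0 0 0 0 0;0 0 0 0 0 0;0 0 0 0 0 0;0 0 0 0 0 0;0 0 0 0 0 0;0 0 0 0 0 0", "gripper": 0.7}}

```text
t: 17.23
eef_pos: [0.5228, -0.0733, 0.1067]
eef_rot: [3.114, 0.415, -0.0]
ft_force: [-0.4, -1.4, -0.8]
opening: 0.0745
grasp_force: 0.0
```

Call:
{"fn": "jog_arm", "kwargs": {"motion": "0 0 -1 0 0 0;0 0 -3 0 0 0;0 0 -5 0 0 0;0 0 -8 0 0 0;0 0 -11 0 0 0;0 0 -14 0 0 0;0 0 -14 0 0 0;0 0 -14 0 0 0"}}

```text
t: 17.9
eef_pos: [0.524, -0.0737, 0.2497]
eef_rot: [3.112, 0.415, 0.007]
ft_force: [-0.1, 0.3, -0.7]
opening: 0.0749
grasp_force: 0.0
```

```bash
python3 - <<'E'
from h import *
s=r.sense();print(s['t'],s['ft_force'],s['eef_pos'])
b=save('scene','s5.png')[170:310,210:440,::-1];cv2.imwrite('pics/s5c.png',cv2.resize(b,(690,420),interpolation=cv2.INTER_CUBIC))
E
```

```text
17.9 [-0.07272993  0.33579276 -0.6534317 ] [ 0.5240313  -0.07366427  0.24965166]
```

View pics/s5c.png

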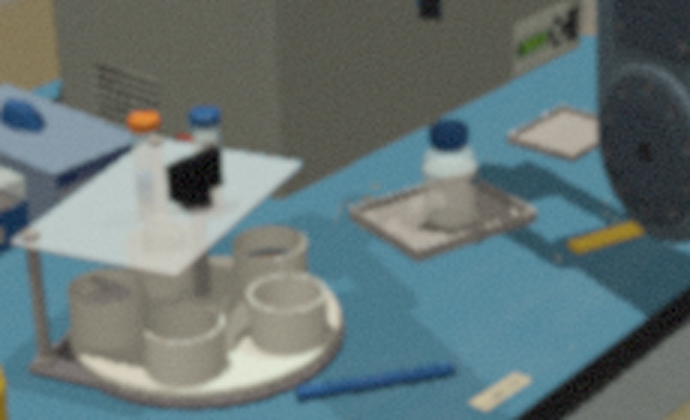

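The bottle stands upright in the larger tray at about (450,180), and the gripper is well clear above it.

```bash
python3 -c "
from bench import r
print(r.job_done())"
```

```text
the job is handed in; nothing more can be done
None
```

I turned the carousel about 65° to bring the blue-capped bottle to the open front, lifted it out and stood it upright in the larger tray; the job was handed in at about 18 s, with no verdict shown.

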